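# Load the flanged bush behind the slotted plate

## Task

Bring the flanged steel bush (the one with the wide collar at its foot, not the plain sleeve) to the open front ledge of the steel fixture, slide it upright into the slot so that its collar runs underneath the slotted plate and over the sprung brass catch in the floor, and push it fully home against the end of the slot, so that the catch springs up again behind its collar; then let go. The plate and catch can be re-set in depth, so find the end of the slot by feel, and press gently: in the slot the bush must never push on the fixture with more than about 25 N, nor the gripper anywhere on it. Leave the plain sleeve and the tape measure where they are.

Things in the scene. Friction and masses are not known exactly. Their poses are not given: they have to be found in the camera images.
- bush_center (a point): Flanged steel bush, loose, 0.2 kg, standing upright on its collar: barrel 26 mm diameter, 72 mm tall over all (bored from the top); collar (flange) at the foot 44 mm diameter, 6 mm thick. The point is on its axis half-way up, 36 mm above its underside; its z points up the barrel. Grasp the upper half of the barrel, which stays above the plate.
- fixture: Bush-loading fixture, fixed on the bench. Origin: centre of its underside, on the bench; x = direction in which the bush slides in, from the open mouth to the closed end; z up. Base 180 (x) by 90 (y) by 12 mm thick; its top, 12 mm up, is the ledge on which the collar stands and slides. A slotted plate lies above its inner part: underside 21.5 mm, top 33.5 mm above the bench (9.5 mm gap for the collar).
- ledge (a point): Point on the ledge's top, on the slot's centre line, at fixture x = -60 mm: free room to stand the bush in front of the slotted plate. The slot is 29 mm wide, along x; its mouth is chamfered at 45 degrees to about 45 mm. In the plate's middle setting its front edge is at fixture x = -15 mm and the slot's flat, rigid end at x = +46 mm (creep up to it at about 10 mm/s: faster jolts it).
- home_middle (a point): Point on the ledge's top at fixture x = +33 mm, y = 0, where the bush's axis is home (barrel against the slot's end) if the plate is in its middle setting. But the plate, with slot end and catch, is clamped anywhere up to 12 mm farther in or out along x; this is not measured. Sliding over the catch takes roughly 3 to 10 N along x until the bush is home.
- catch (a joint): Brass catch in the floor of the slot, 10 mm wide, sprung upward with 4 to 6 N: ramp towards the mouth, upright face towards the slot's end, standing 5.5 mm above the ledge. 0 m = fully up, grows to 0.0055 as the collar presses it down. The collar covers it all along the slide; it jumps up only in the last 1.5 mm before the slot's end, behind the collar.
- sleeve_center (a point): Plain steel sleeve without collar, loose bystander, standing: 26 mm diameter, 72 mm tall. The point is on its axis half-way up. Leave it alone.
- tape_measure: Tape measure, loose bystander, 71x76x37 mm, origin at the centre of its underside. Leave it alone.
Mind the look-alikes: they are no part of the job. What is shaped like the part that bears bush_center but blue or purple is not meant.

How it is judged (in metres and radians):
On the way:
1. the bush is in the slot short of home, its collar under the plate and pressing the catch down (z of bush_center in the frame of fixture between 0.044 and 0.0525 m and y of bush_center in the frame of fixture between -0.004 and 0.004 m and x of bush_center in the frame of fixture between -0.04 and 0.02 m and value of joint catch above 0.001 m and contact force between bush and fixture above 0.5 N), for 0.1 s.
At the end, for the whole second after the job is handed in: The bush stands upright (within 0.06 rad) on the ledge in the slot, collar under the plate, axis within 4 mm of the slot's centre line and 17 to 47 mm along the fixture's x, which with the catch up again (under 1 mm) means that it is home beyond the catch; it is let go and at rest (z of bush_center in the frame of fixture between 0.044 and 0.0525 m and y of bush_center in the frame of fixture between -0.004 and 0.004 m and x of bush_center in the frame of fixture between 0.017 and 0.047 m and value of joint catch below 0.001 m and angle between bush_center's own z axis and vertical below 0.06 rad and linear speed of bush below 0.01 m/s and contact force between the fingers and bush below 0.1 N); the robot touches nothing.
It fails at once if the bush, in the slot, presses on the fixture with more than 32 N (contact force between bush and fixture above 32 N and x of bush_center in the frame of fixture between -0.045 and 0.06 m and y of bush_center in the frame of fixture between -0.02 and 0.02 m).
It fails at once if the robot presses on the fixture with more than 32 N (contact force between the arm and fixture above 32 N).
It fails at once if the fingers press on the fixture with more than 32 N (contact force between the fingers and fixture above 32 N).
It fails at once if the plain sleeve is moved more than 25 mm (distance of sleeve_center from where it was at the start of the episode above 0.025 m).
It fails at once if the tape measure is moved more than 25 mm (distance of tape_measure from where it was at the start of the episode above 0.025 m).
It also fails if it takes over 51 s, if anything falls off the work surface, if the arm or the gripper's body presses on something with over 40 N, if the wrist force passes 120 N, or if a joint passes its speed limit or range.

## Robot

A 6-joint arm with a two-finger parallel gripper is mounted at the origin on a cart in front of the work surface, level with it; the furniture and walls round the work are solid. World frame = base frame: x ahead of the robot, y to its left, z up, the work surface at z = 0. Lengths are in mm, angles in rad, forces in N, time in s.
With the tool pointing down it reaches from about 350 to 775 mm from the base axis. Payload 7.3 kg.
Tool frame: the origin (TCP) lies between the finger pads; the fingertips stand 14 mm ahead of it and the grasp point (between the pads) lies 5 mm behind it; z points along the fingers, y is the line along which they close (so a half turn about z gives the same grasp; the last joint's range is limited). The gripper opens to 92 mm and grips with 3 to 60 N. Pads are 19 mm wide; open, the fingers measure 130 mm over their backs; the gripper's body (75 mm by 190 mm) begins 47 mm behind the grasp point.
Start: joints at [1.142, 0.342, 1.524, -0, 1.275, -0.146], TCP at [146.483, 504.169, 240.741] pointing down, gripper open.
Joint ranges: [-2.53, 2.53], [-0.77, 2.02], [0.04, 2.7], [-1, 4.14], [0.28, 2.66], [-3.11, 3.11]. Speed limits (rad/s): [2.57, 2.57, 3.14, 3.14, 3.14, 3.14].

## Interface

Orientations are given as [roll, pitch, yaw] about the fixed x, y, z axes, in that order (R = Rz(yaw) Ry(pitch) Rx(roll)).
In Python, from plant import get_obs, cams, close_job gives the robot as it stands. The module is installed in compiled form; this text tells all that it offers.
- The arm moves only by the shell command python3 -m creep 'ROWS'. ROWS is JSON, a list of rows, each an object of numbers: "hand": the opening, from 0 (shut) to 1 (fully open); "tx", "ty", "tz": the shift along the tool's x, y, z in m; "spin": the turn about the tool's z in degrees. In form: [{"hand": .., "tx": .., "ty": .., "tz": .., "spin": ..}, ...]. A call has 1 to 5 rows; each row shifts and turns the commanded pose from where the row before left it, along the tool's axes as they then stand; what a row does not reach is not made up. A row lasts 1/8 s, in which the tool goes at most 62.5 mm and 10.7 degrees, less where a joint would pass 70% of its speed; a pose out of reach is approached as far as the arm can. A call is refused whole if a number of a shift passes 0.0625 or a number of a turn 10.7, either way. A call with a gripper value outside its range is refused whole. The fingers move at their own pace and stop on an object; the grip force is fixed at half the most. Time passes only in rows, so rows that do not move let the fingers close. It gives the time, the measured TCP pose, the force, the opening and the grip force at its end, in the units of the state.
- get_obs(): the state, without advancing time (a new reading comes with each control period).
- cams.capture(name): name is "scene" or "top" or "wrist"; returns a dict with "color" (420x560x3 uint8, red, green, blue), "K" (3x3 intrinsics, pixels), "R" (3x3) and "t" (3): a world point X has camera coordinates R X + t. Camera axes: x right, y down, z forward; pixel columns grow to the right and rows downward; lengths in mm; the calibration is good to about 2 mm. A picture is of the moment at which its call begins. There is no depth.
- close_job(): hands the job in; it is judged then, once.
The state is a dict: "time": time; "joint_positions": joint angles; "dq": joint speeds; "tau": joint torques, N m; "tool_pos": TCP position; "tcp_rot": TCP orientation; "contact_force": force on the tool from outside, world axes, zero at the start; "moment": the same for the moment, N m; "grip_width": finger opening in mm; "finger_force": force on a finger pad.
Only numpy, scipy, OpenCV 4.12 (cv2) and the standard library are available. Lean on these libraries where they do the work, as an engineer would, in place of code of your own. Each camera call takes 0.05 s, during which the arm holds its last target. There are 200 camera calls.

## Working session

There is one attempt and no reset: what is moved stays moved. The work goes in short steps, Python scripts to look and compute and a shell command to move; the robot and the scene stay as the last step left them, time stands still between calls to the robot, and variables do not carry over. Pictures are saved under pics/ and viewed, at most 10 in all, crops included, and the job is handed in when it is done.

```bash
mkdir -p pics
python3 - <<'E'
from plant import get_obs,cams
import cv2,numpy as np
for n in("scene","top"):
    c=cams.capture(n); cv2.imwrite(f"pics/{n}0.png",c["color"][:,:,::-1]); np.savez(f"{n}0.npz",**c)
    print(n,c["K"].tolist(),c["R"].tolist(),c["t"].tolist())
print(get_obs())
E
```

```text
scene [[405.51472934504756, 0.0, 278.8461205921575], [0.0, 405.51472934504756, 212.0456763166677], [0.0, 0.0, 1.0]] [[0.8069772964091646, -0.590580948071915, 0.0013367328205169445], [-0.3330289435211118, -0.4569218665954914, -0.8248115727874483], [0.4877287830929886, 0.6651590423360192, -0.5654061217755451]] [-353.53853104006623, 309.7650483354589, 468.36764294235365]
top [[410.71293764091246, 0.0, 282.0279889294682], [0.0, 410.71293764091246, 208.966949932801], [0.0, 0.0, 1.0]] [[-0.011853442200498441, -0.9999055909851591, 0.006950181624959616], [-0.9924788029806638, 0.010917893769271965, -0.12192877113180549], [0.12184137861198369, -0.008343183580826787, -0.9925145186573685]] [206.3579362338542, 559.3509276420389, 858.5201795134166]
{'time': 0.1, 'joint_positions': array([ 1.14200108e+00,  3.42639431e-01,  1.52490592e+00, -2.17616391e-05,
        1.27541497e+00, -1.46005454e-01]), 'dq': array([-5.67186887e-05, -2.20852900e-03, -1.70363574e-03,  1.52829269e-03,
        1.52473278e-03,  1.44248284e-03]), 'tau': array([ 3.90325542e-03, -4.31999409e+01, -2.44703901e+01,  7.21819396e-02,
        5.24587242e-02, -6.45340788e-05]), 'tool_pos': array([146.33717378, 503.83580409, 240.12695473]), 'tcp_rot': array([-3.14023650e+00, -1.78390162e-04,  2.85880908e+00]), 'contact_force': array([-0.34951905,  0.02389631,  0.53195276]), 'moment': array([-0.01563926,  0.01160709,  0.0204077 ]), 'finger_force': 0.0, 'grip_width': 91.75217359379562}
```

View pics/scene0.png

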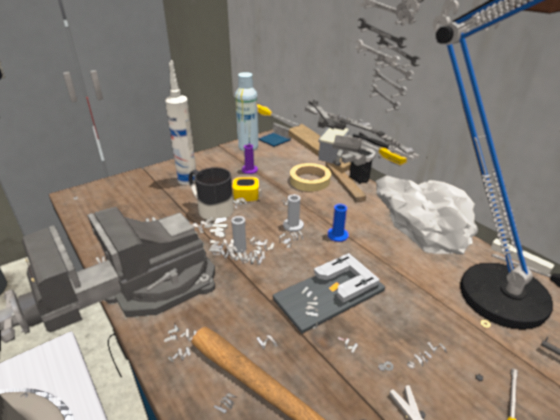

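View pics/top0.png

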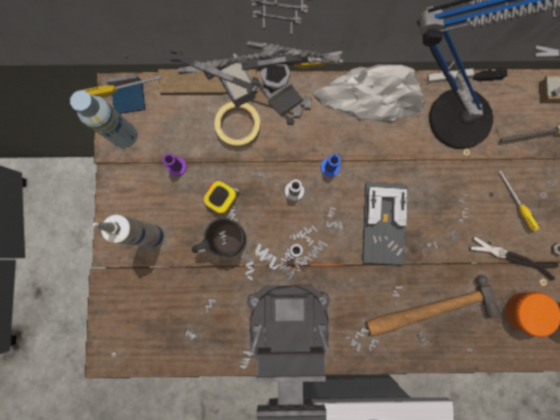

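Candidates in the scene image: grey with collar (293,213), grey plain sleeve (238,235), blue (339,223), purple (249,160). I choose the grey one at (293,213), which is (294,188) in the top image, and check it in a close crop.

Run:
```python
import cv2,numpy as np
s=cv2.imread("pics/scene0.png")[185:260,220:320]; t=cv2.imread("pics/top0.png")[170:275,275:415]
a=cv2.resize(s,(800,600),interpolation=3); cv2.imwrite("pics/c1.png",cv2.resize(a,(400,300)))
b=cv2.resize(t,(800,600),interpolation=3); cv2.imwrite("pics/c2.png",b)
```

```text
(no output)
```

View pics/c1.png

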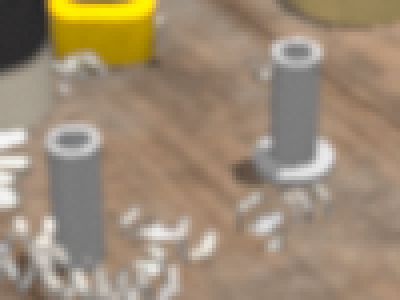

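View pics/c2.png

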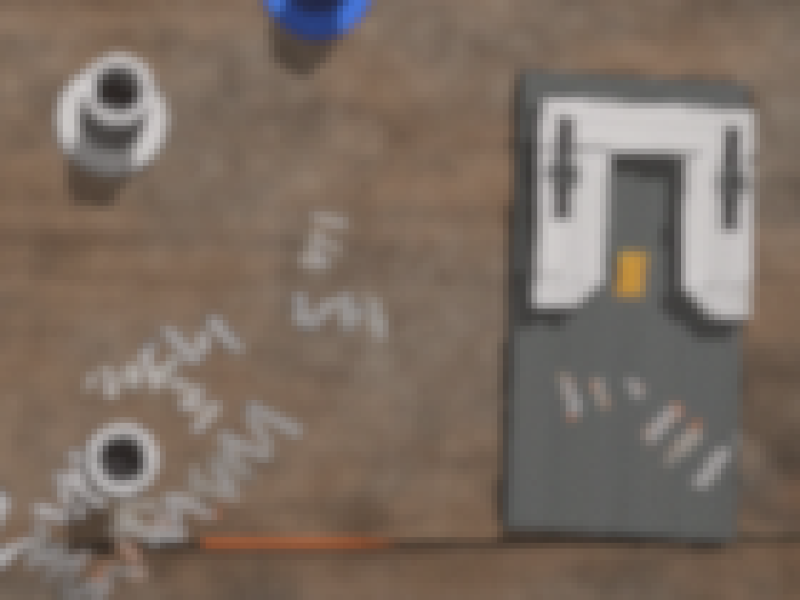

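The left part is the plain sleeve, with its top at scene (238.5,219.5). The right part has the collar, so it is the bush, with its top at scene (294,197.5) and top view (295.8,185.4). The fixture's mouth faces the robot, with its front edge at crop y≈528 and the plate from y≈100 to 310.

```bash
cat > h.py <<'E'
import numpy as np
def ray(c,uv,z):
    K,R,t=c["K"],c["R"],c["t"]; d=R.T@np.linalg.inv(K)@np.array([uv[0],uv[1],1.]); o=-R.T@t
    return o+d*(z-o[2])/d[2]
def proj(c,X):
    p=c["K"]@(c["R"]@np.asarray(X,float)+c["t"]); return p[:2]/p[2]
E
python3 - <<'E'
from h import *
np.set_printoptions(precision=1,suppress=True)
T=np.load("top0.npz");S=np.load("scene0.npz")
f=lambda x,y:((x+.5)/5.714-.5+275,(y+.5)/5.714-.5+170)
print("bush top",ray(T,f(119,88),72),ray(S,(294.0,197.3),72),"collar",ray(T,f(112,115),6))
print("sleeve",ray(T,f(122,458),72),ray(S,(238.3,219.3),72))
P={}
for n,x,y,z in [("bFL",507,525,12),("bFR",733,535,12),("bBL",522,75,12),("bBR",752,85,12),("pFL",532,303,33.5),("pFR",750,317,33.5),("pBL",541,97,33.5),("pBR",755,105,33.5),("sL",612,155,33.5),("sR",685,155,33.5),("catch",631,273,14)]:
    P[n]=ray(T,f(x,y),z);print(n,P[n])
for a,b in [("bFL","bBL"),("bFR","bBR"),("bFR","bFL"),("bBR","bBL"),("pFR","pFL"),("pBR","pBL"),("pFL","pBL"),("pFR","pBR")]:
    d=P[b]-P[a];print(a,b,np.hypot(*d[:2]),np.degrees(np.arctan2(d[1],d[0])))
E
```

```text
bush top [607.2 171.7  72. ] [604.3 174.2  72. ] collar [608.4 171.8   6. ]
sleeve [472.3 172.7  72. ] [470.2 175.   72. ]
bFL [446.3  22.9  12. ]
bFR [441.5 -63.9  12. ]
bBL [621.6  10.6  12. ]
bBR [616.7 -79.7  12. ]
pFL [529.8  14.7  33.5]
pFR [523.6 -67.8  33.5]
pBL [609.    8.3  33.5]
pBR [605.  -73.7  33.5]
sL [586.2 -18.   33.5]
sR [585.9 -45.9  33.5]
catch [542.8 -28.4  14. ]
bFL bBL 175.7104960816863 -3.9881978834170546
bFR bBR 175.8966411437324 -5.174755402965283
bFR bFL 86.87318072254345 86.80652828876894
bBR bBL 90.51738415971315 86.8684920472836
pFR pFL 82.79452635888543 85.66858591704406
pBR pBL 82.13187491033895 87.22148851759567
pFL pBL 79.4105495504988 -4.630406506003872
pFR pBR 81.63571240320817 -4.136004204665279
```

```bash
cat >> h.py <<'E'
def rows(goal,yaw,n):
    """tool rows from current state to goal xyz (mm) and yaw (deg), in n rows"""
    from plant import get_obs
    o=get_obs(); p=np.array(o["tool_pos"]); y0=np.degrees(o["tcp_rot"][2])
    dy=(yaw-y0+90)%180-90; d=(np.array(goal,float)-p)/n/1000
    print("at",p.round(1),"yaw",round(y0,1),"turn",round(dy,1))
    for i in range(n):
        a=np.radians(y0+dy*i/n); c,s=np.cos(a),np.sin(a)
        print("tx %.4f ty %.4f tz %.4f spin %.2f"%(c*d[0]+s*d[1],s*d[0]-c*d[1],-d[2],-dy/n))
E
python3 -c "
from h import *
rows((606,172.5,170),86,10)"
```

```text
at [146.3 503.8 240.1] yaw 163.8 turn -77.8
tx -0.0534 ty -0.0190 tz 0.0070 spin 7.78
tx -0.0555 ty -0.0116 tz 0.0070 spin 7.78
tx -0.0565 ty -0.0040 tz 0.0070 spin 7.78
tx -0.0565 ty 0.0037 tz 0.0070 spin 7.78
tx -0.0555 ty 0.0113 tz 0.0070 spin 7.78
tx -0.0535 ty 0.0187 tz 0.0070 spin 7.78
tx -0.0504 ty 0.0258 tz 0.0070 spin 7.78
tx -0.0465 ty 0.0324 tz 0.0070 spin 7.78
tx -0.0417 ty 0.0384 tz 0.0070 spin 7.78
tx -0.0361 ty 0.0437 tz 0.0070 spin 7.78
```

```bash
python3 -m creep '[{"hand":1,"tx":-0.053,"ty":-0.019,"tz":0.007,"spin":7.8},{"hand":1,"tx":-0.0555,"ty":-0.0115,"tz":0.007,"spin":7.8},{"hand":1,"tx":-0.0565,"ty":-0.004,"tz":0.007,"spin":7.8},{"hand":1,"tx":-0.0565,"ty":0.0035,"tz":0.007,"spin":7.8},{"hand":1,"tx":-0.0555,"ty":0.0115,"tz":0.007,"spin":7.8}]'
python3 -m creep '[{"hand":1,"tx":-0.0535,"ty":0.0185,"tz":0.007,"spin":7.8},{"hand":1,"tx":-0.0505,"ty":0.026,"tz":0.007,"spin":7.8},{"hand":1,"tx":-0.0465,"ty":0.0325,"tz":0.007,"spin":7.8},{"hand":1,"tx":-0.0415,"ty":0.0385,"tz":0.007,"spin":7.8},{"hand":1,"tx":-0.036,"ty":0.0435,"tz":0.007,"spin":7.8}]'
python3 -m creep '[{"hand":1,"tz":0},{"hand":1,"tz":0}]'
python3 - <<'E'
from h import *
from plant import get_obs,cams
import cv2
c=cams.capture("wrist");np.savez("w1.npz",**c);cv2.imwrite("pics/w1.png",c["color"][:,:,::-1])
rows((606,172.5,150),86,1)
print(proj(c,(606,172.5,72)),proj(c,(606,172.5,6)))
E
```

```text
time: 0.72
tool_pos: [377.0, 337.2, 205.3]
tcp_rot: [-3.141, -0.0, 2.174]
contact_force: [0.5, 0.7, 0.1]
grip_width: 91.5
finger_force: 0.0
time: 1.35
tool_pos: [606.4, 171.1, 170.0]
tcp_rot: [-3.141, -0.0, 1.493]
contact_force: [0.4, -0.1, 0.1]
grip_width: 91.9
finger_force: 0.0
at [611.1 166.1 168.6] yaw 85.0 turn 1.0
tx 0.0060 ty -0.0056 tz 0.0186 spin -1.02
[279.96664709 216.6519215 ] [280.24486517 197.49618762]invalid input at $[0]: expected keys hand, tx, ty, tz, spin
```

View pics/w1.png

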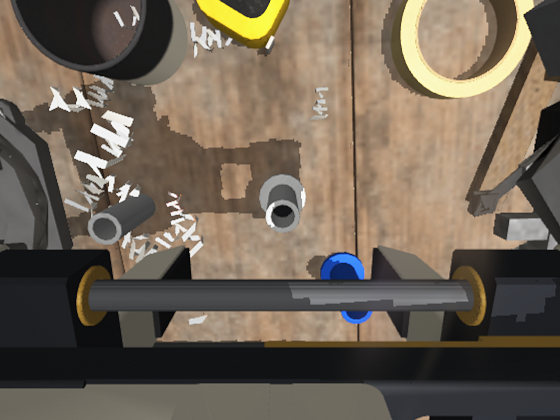

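The wrist view shows the bush's top at (283,211) and its collar centre at about (282,196). The blue look-alike is at (345,285).

Run:
```python
from h import *
c=np.load("w1.npz")
print(ray(c,(283,211.5),72),ray(c,(282,196.5),6),"blue",ray(c,(343,270),6),"sleeve",ray(c,(105,229),72))
b=(ray(c,(283,211.5),72)+ray(c,(282,196.5),6))/2
rows((b[0],b[1],120),86,1)
```

```text
[608.56652044 176.30269234  72.        ] [607.71401942 173.32486048   6.        ] blue [662.4661747   94.09481741   6.        ] sleeve [473.26765305 173.05393878  72.        ]
at [611.1 166.1 168.6] yaw 85.0 turn 1.0
tx 0.0085 ty -0.0037 tz 0.0486 spin -1.02
```

```bash
python3 -m creep '[{"hand":1,"tx":0.007,"ty":-0.0045,"tz":0.03,"spin":-1},{"hand":1,"tx":0,"ty":0,"tz":0.03,"spin":0},{"hand":1,"tx":0,"ty":0,"tz":0.0,"spin":0},{"hand":1,"tx":0,"ty":0,"tz":0,"spin":0}]'; python3 -c "
from h import *
rows((607,173.5,47),86,1)"
```

```text
time: 1.9
tool_pos: [601.7, 179.9, 111.7]
tcp_rot: [3.14, -0.0, 1.515]
contact_force: [1.1, -0.1, 0.3]
grip_width: 91.8
finger_force: 0.0
at [601.7 179.9 111.7] yaw 86.8 turn -0.8
tx -0.0061 ty 0.0056 tz 0.0647 spin 0.82
```

```bash
python3 -m creep '[{"hand":1,"tx":-0.006,"ty":0.0055,"tz":0.0,"spin":0.8},{"hand":1,"tx":0,"ty":0,"tz":0.025,"spin":0},{"hand":1,"tx":0,"ty":0,"tz":0.025,"spin":0},{"hand":1,"tx":0,"ty":0,"tz":0.0145,"spin":0},{"hand":1,"tx":0,"ty":0,"tz":0,"spin":0}]';  python3 -m creep '[{"hand":0,"tx":0,"ty":0,"tz":0,"spin":0},{"hand":0,"tx":0,"ty":0,"tz":0,"spin":0},{"hand":0,"tx":0,"ty":0,"tz":0,"spin":0},{"hand":0,"tx":0,"ty":0,"tz":0,"spin":0},{"hand":0,"tx":0,"ty":0,"tz":0,"spin":0}]'
```

```text
time: 2.52
tool_pos: [606.3, 173.2, 45.9]
tcp_rot: [-3.141, 0.0, 1.501]
contact_force: [0.9, 0.4, -0.1]
grip_width: 92.1
finger_force: 0.0
time: 3.15
tool_pos: [606.4, 173.5, 46.3]
tcp_rot: [3.141, -0.0, 1.501]
contact_force: [0.1, -0.3, -0.3]
grip_width: 46.7
finger_force: 0.0
```

```bash
for i in 1 2; do :; done; python3 -m creep '[{"hand":0,"tx":0,"ty":0,"tz":0,"spin":0},{"hand":0,"tx":0,"ty":0,"tz":0,"spin":0},{"hand":0,"tx":0,"ty":0,"tz":0,"spin":0},{"hand":0,"tx":0,"ty":0,"tz":0,"spin":0}]'
```

```text
time: 3.65
tool_pos: [606.6, 173.4, 46.2]
tcp_rot: [3.141, -0.0, 1.501]
contact_force: [0.5, -0.3, -1.1]
grip_width: 25.2
finger_force: 30.0
```

```bash
python3 -m creep '[{"hand":0,"tx":0,"ty":0,"tz":-0.01,"spin":0},{"hand":0,"tx":0,"ty":0,"tz":-0.03,"spin":0},{"hand":0,"tx":0,"ty":0,"tz":-0.03,"spin":0},{"hand":0,"tx":0,"ty":0,"tz":-0.01,"spin":0}]'; python3 -c "
from h import *
rows((471,-23.3,126),86,6)"
```

```text
time: 4.15
tool_pos: [607.2, 173.6, 128.5]
tcp_rot: [3.138, -0.001, 1.501]
contact_force: [0.5, 0.7, -2.4]
grip_width: 25.5
finger_force: 30.0
at [607.2 173.6 128.5] yaw 86.0 turn -0.0
tx -0.0343 ty -0.0204 tz 0.0004 spin 0.00
tx -0.0343 ty -0.0204 tz 0.0004 spin 0.00
tx -0.0343 ty -0.0204 tz 0.0004 spin 0.00
tx -0.0343 ty -0.0204 tz 0.0004 spin 0.00
tx -0.0343 ty -0.0204 tz 0.0004 spin 0.00
tx -0.0343 ty -0.0203 tz 0.0004 spin 0.00
```

```bash
python3 -m creep '[{"hand":0,"tx":-0.025,"ty":-0.015,"tz":0,"spin":0},{"hand":0,"tx":-0.043,"ty":-0.025,"tz":0,"spin":0},{"hand":0,"tx":-0.043,"ty":-0.025,"tz":0,"spin":0},{"hand":0,"tx":-0.043,"ty":-0.025,"tz":0,"spin":0},{"hand":0,"tx":-0.035,"ty":-0.022,"tz":0,"spin":0}]'; python3 -m creep '[{"hand":0,"tx":-0.017,"ty":-0.01,"tz":0.01,"spin":0},{"hand":0,"tx":0,"ty":0,"tz":0.02,"spin":0},{"hand":0,"tx":0,"ty":0,"tz":0,"spin":0},{"hand":0,"tx":0,"ty":0,"tz":0,"spin":0},{"hand":0,"tx":0,"ty":0,"tz":0,"spin":0}]'
python3 - <<'E'
from h import *
from plant import get_obs,cams
import cv2
rows((471,-23.3,59),86,1)
c=cams.capture("wrist");np.savez("w2.npz",**c);cv2.imwrite("pics/w2.png",c["color"][:,:,::-1])
E
```

```text
time: 4.78
tool_pos: [479.8, -8.5, 125.7]
tcp_rot: [-3.14, -0.0, 1.501]
contact_force: [-0.1, 0.3, -3.0]
grip_width: 25.7
finger_force: 30.0
time: 5.4
tool_pos: [470.8, -23.4, 96.7]
tcp_rot: [3.141, 0.0, 1.501]
contact_force: [-0.4, 0.2, -2.9]
grip_width: 25.7
finger_force: 30.0
at [470.8 -23.4  96.7] yaw 86.0 turn -0.0
tx 0.0001 ty 0.0002 tz 0.0377 spin 0.03
```

View pics/w2.png

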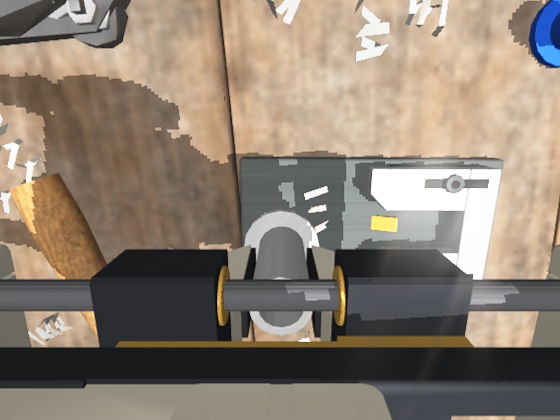

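The wrist view shows the far base edge running from (242,158) to (502,160). The plate's far front corner is at (373,169), with the chamfer from (372,195) to (388,210) and the catch at (384,224). The collar's far rim is at (282,211).

Run:
```python
from h import *
np.set_printoptions(precision=1,suppress=True)
c=np.load("w2.npz")
for n,u,v,z in [("bFL",242,158,12),("bBL",502,160,12),("pFL",373,168.5,33.5),("pBL",500,168.5,33.5),("chamOut",372,195,33.5),("slotedge",388,210,33.5),("slotedge2",462,210,33.5),("catchL",371.5,224,17.5),("catchTop",384,216.5,17),("catchBot",384,231.5,17),("collar far rim",281,211,56.5)]:
    print(n,ray(c,(u,v),z))
```

```text
bFL [448.1  24.6  12. ]
bBL [623.5  11.1  12. ]
pFL [530.7  14.7  33.5]
pBL [608.9   9.3  33.5]
chamOut [530.1  -2.   33.5]
slotedge [540.3 -12.5  33.5]
slotedge2 [587.4 -15.8  33.5]
catchL [534.  -26.4  17.5]
catchTop [542.8 -21.7  17. ]
catchBot [542.9 -32.6  17. ]
collar far rim [472.6  -2.4  56.5]
```

```bash
python3 -m creep '[{"hand":0,"tx":0.0015,"ty":0,"tz":0.012,"spin":0.2},{"hand":0,"tx":0,"ty":0,"tz":0.012,"spin":0},{"hand":0,"tx":0,"ty":0,"tz":0.01,"spin":0},{"hand":0,"tx":0,"ty":0,"tz":0.0,"spin":0},{"hand":0,"tx":0,"ty":0,"tz":0,"spin":0}]';python3 -m creep '[{"hand":0,"tx":0,"ty":0,"tz":0.0015,"spin":0},{"hand":0,"tx":0,"ty":0,"tz":0.001,"spin":0},{"hand":0,"tx":0,"ty":0,"tz":0,"spin":0}]'
```

```text
time: 6.08
tool_pos: [470.6, -22.1, 62.2]
tcp_rot: [3.142, -0.0, 1.497]
contact_force: [-0.6, 0.1, -3.0]
grip_width: 25.7
finger_force: 30.0
time: 6.45
tool_pos: [470.4, -22.0, 59.8]
tcp_rot: [3.141, -0.0, 1.497]
contact_force: [0.1, -0.3, -1.5]
grip_width: 25.6
finger_force: 30.0
```

```bash
python3 -m creep '[{"hand":0,"tx":0,"ty":0,"tz":0.0005,"spin":0},{"hand":0,"tx":0,"ty":0,"tz":0.0005,"spin":0},{"hand":0,"tx":0,"ty":0,"tz":0,"spin":0}]'; python3 -m creep '[{"hand":0,"tx":0,"ty":0,"tz":0.0005,"spin":0},{"hand":0,"tx":0,"ty":0,"tz":0,"spin":0}]'
```

```text
time: 6.82
tool_pos: [470.4, -22.0, 58.7]
tcp_rot: [-3.142, -0.0, 1.497]
contact_force: [-0.1, -0.6, -2.4]
grip_width: 25.5
finger_force: 30.0
time: 7.08
tool_pos: [470.4, -22.1, 58.2]
tcp_rot: [3.142, -0.0, 1.497]
contact_force: [0.0, 0.8, -3.3]
grip_width: 25.3
finger_force: 30.0
```

```bash
python3 -m creep '[{"hand":0,"tx":0,"ty":0,"tz":0.0005,"spin":0},{"hand":0,"tx":0,"ty":0,"tz":0,"spin":0}]'; python3 -m creep '[{"hand":0,"tx":0,"ty":0,"tz":0.0005,"spin":0},{"hand":0,"tx":0,"ty":0,"tz":0,"spin":0}]'
```

```text
time: 7.32
tool_pos: [470.5, -22.1, 58.1]
tcp_rot: [3.141, -0.0, 1.497]
contact_force: [-1.5, 0.7, 4.7]
grip_width: 25.4
finger_force: 30.0
time: 7.58
tool_pos: [470.6, -22.1, 58.1]
tcp_rot: [3.141, 0.0, 1.498]
contact_force: [-2.8, 0.8, 10.0]
grip_width: 25.1
finger_force: 30.0
```

```bash
python3 -m creep '[{"hand":0,"tx":0,"ty":0,"tz":-0.0015,"spin":0},{"hand":0,"tx":0,"ty":0.006,"tz":0,"spin":0},{"hand":0,"tx":0,"ty":0.01,"tz":0,"spin":0},{"hand":0,"tx":0,"ty":0.01,"tz":0,"spin":0},{"hand":0,"tx":0,"ty":0.004,"tz":0,"spin":0}]'; python3 -m creep '[{"hand":0,"tx":0,"ty":0.002,"tz":0,"spin":0},{"hand":0,"tx":0,"ty":0,"tz":0,"spin":0}]'
python3 - <<'E'
from h import *
from plant import get_obs,cams
import cv2
print(get_obs()["tool_pos"])
c=cams.capture("wrist");np.savez("w3.npz",**c)
cv2.imwrite("pics/w3.png",cv2.resize(c["color"][140:350,170:450,::-1],(800,600),interpolation=3))
E
```

```text
time: 8.2
tool_pos: [501.3, -24.4, 58.5]
tcp_rot: [3.141, -0.0, 1.498]
contact_force: [-0.2, -0.3, -2.3]
grip_width: 25.5
finger_force: 30.0
time: 8.45
tool_pos: [502.2, -24.3, 58.6]
tcp_rot: [-3.141, -0.0, 1.497]
contact_force: [-1.0, 0.3, -2.1]
grip_width: 25.6
finger_force: 30.0
[502.22887488 -24.34281027  58.60095225]
```

View pics/w3.png

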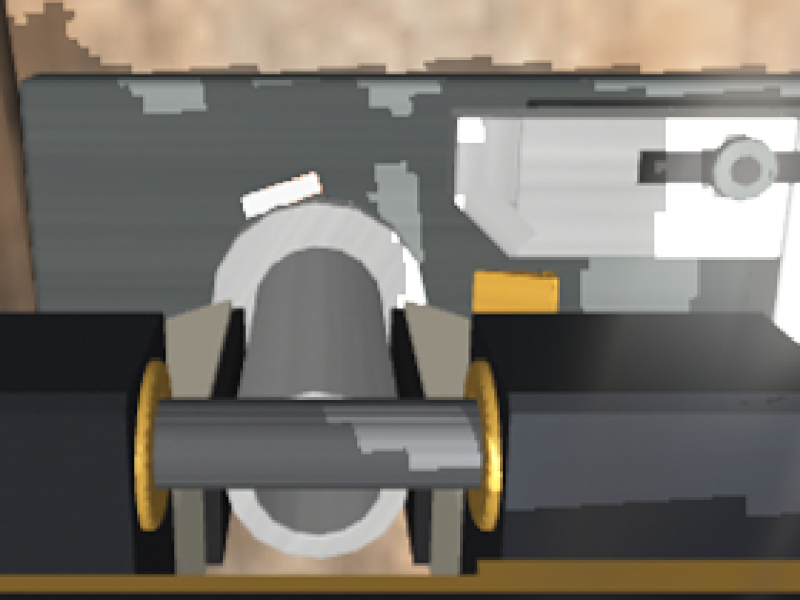

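The collar's far rim is at crop (320,205), the slot edge at row 256 from x 515 to 780, and the base edge at row 75.

Run:
```python
from h import *
np.set_printoptions(precision=1,suppress=True)
c=np.load("w3.npz")
for n,u,v,z in [("rim",320,205,18.7),("rimL",214,285,18.7),("rimR",426,285,18.7),("slot1",515,256,33.5),("slot2",780,256,33.5),("base1",40,75,12),("base2",780,74,12),("plateF",455,150,33.5),("catchtop",515,270,16)]:
    print(n,ray(c,(u/2.857+170,v/2.857+140),z))
```

```text
rim [504.6  -3.8  18.7]
rimL [482.  -19.   18.7]
rimR [524.9 -22.1  18.7]
slot1 [540.2 -12.2  33.5]
slot2 [589.  -15.8  33.5]
base1 [451.1  25.1  12. ]
base2 [597.4  14.6  12. ]
plateF [529.8   8.6  33.5]
catchtop [543.5 -21.2  16. ]
```

```bash
python3 -m creep '[{"hand":0,"tx":0.0015,"ty":0.002,"tz":0,"spin":0},{"hand":0,"tx":0,"ty":0.002,"tz":0,"spin":0},{"hand":0,"tx":0,"ty":0.002,"tz":0,"spin":0},{"hand":0,"tx":0,"ty":0.002,"tz":0,"spin":0},{"hand":0,"tx":0,"ty":0.002,"tz":0,"spin":0}]'; python3 -m creep '[{"hand":0,"tx":0,"ty":0.0015,"tz":0,"spin":0},{"hand":0,"tx":0,"ty":0.0015,"tz":0,"spin":0},{"hand":0,"tx":0,"ty":0.0015,"tz":0,"spin":0}]'
```

```text
time: 9.12
tool_pos: [512.6, -23.6, 58.7]
tcp_rot: [3.142, -0.0, 1.497]
contact_force: [-0.1, 0.0, -2.2]
grip_width: 25.7
finger_force: 30.0
time: 9.5
tool_pos: [515.9, -23.8, 58.5]
tcp_rot: [-3.139, -0.0, 1.498]
contact_force: [-4.2, -0.9, 2.4]
grip_width: 25.5
finger_force: 30.0
```

```bash
python3 -m creep '[{"hand":0,"tx":0,"ty":0.0015,"tz":0,"spin":0},{"hand":0,"tx":0,"ty":0.0015,"tz":0,"spin":0},{"hand":0,"tx":0,"ty":0.0015,"tz":0,"spin":0}]'
```

```text
time: 9.88
tool_pos: [520.2, -24.1, 58.5]
tcp_rot: [-3.139, -0.0, 1.498]
contact_force: [-5.3, -0.5, 1.9]
grip_width: 25.2
finger_force: 30.0
```

On the catch ramp, with gentle forces. Continuing.

```bash
python3 -m creep '[{"hand":0,"tx":0,"ty":0.0015,"tz":0,"spin":0},{"hand":0,"tx":0,"ty":0.0015,"tz":0,"spin":0},{"hand":0,"tx":0,"ty":0.0015,"tz":0,"spin":0}]'
```

```text
time: 10.25
tool_pos: [524.5, -24.4, 58.5]
tcp_rot: [-3.138, -0.0, 1.498]
contact_force: [-6.4, 0.4, 2.5]
grip_width: 25.3
finger_force: 30.0
```

```bash
python3 -m creep '[{"hand":0,"tx":0,"ty":0.0015,"tz":0,"spin":0},{"hand":0,"tx":0,"ty":0.0015,"tz":0,"spin":0},{"hand":0,"tx":0,"ty":0.0015,"tz":0,"spin":0}]'
```

```text
time: 10.62
tool_pos: [528.1, -24.6, 58.3]
tcp_rot: [-3.136, -0.0, 1.498]
contact_force: [-9.0, 1.0, 2.4]
grip_width: 25.3
finger_force: 30.0
```

```bash
python3 -m creep '[{"hand":0,"tx":0,"ty":0.001,"tz":0,"spin":0},{"hand":0,"tx":0,"ty":0.001,"tz":0,"spin":0},{"hand":0,"tx":0,"ty":0.0,"tz":0,"spin":0}]'
```

```text
time: 11.0
tool_pos: [528.4, -24.6, 58.3]
tcp_rot: [-3.132, -0.001, 1.498]
contact_force: [-13.3, 0.4, 8.6]
grip_width: 25.1
finger_force: 30.0
```

```bash
python3 -m creep '[{"hand":0,"tx":0,"ty":0,"tz":-0.0005,"spin":0},{"hand":0,"tx":0,"ty":0.0,"tz":-0.0005,"spin":0},{"hand":0,"tx":0,"ty":0.0,"tz":0,"spin":0}]'
python3 - <<'E'
from h import *
from plant import get_obs,cams
import cv2
o=get_obs();print(o["tool_pos"],o["contact_force"],o["moment"])
c=cams.capture("wrist");np.savez("w4.npz",**c)
cv2.imwrite("pics/w4.png",cv2.resize(c["color"][140:350,170:450,::-1],(800,600),interpolation=3))
E
```

```text
time: 11.38
tool_pos: [532.7, -25.1, 60.0]
tcp_rot: [3.141, -0.0, 1.497]
contact_force: [-2.7, 0.0, 2.5]
grip_width: 25.4
finger_force: 30.0
[532.66961355 -25.10668833  60.0018172 ] [-2.74142613  0.00873087  2.4615461 ] [-0.02437037  0.64680315  0.0009338 ]
```

View pics/w4.png

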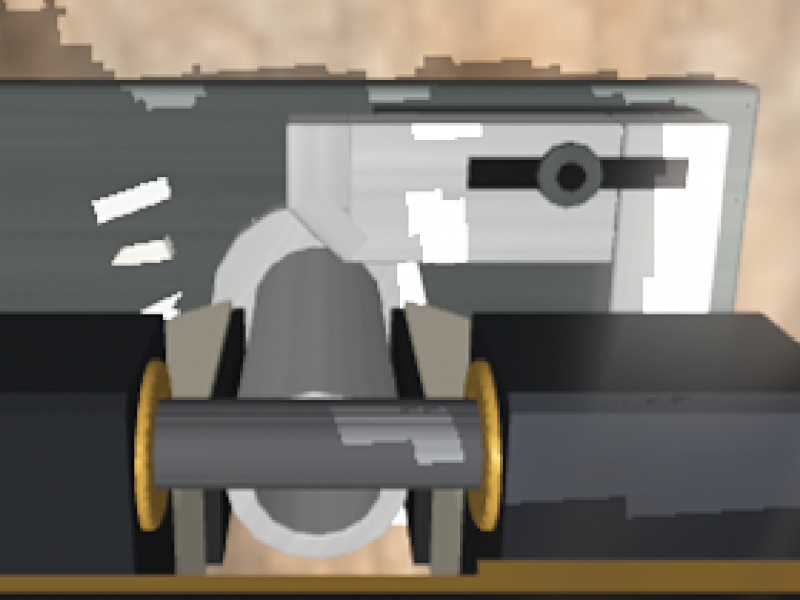

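The bush is freed. Its collar is under the plate and on the catch, and Fx is 2.7 N. The slot end is visible at crop x≈612, roughly 40 mm ahead.

```bash
R='x'; python3 -m creep '[{"hand":0,"tx":0,"ty":0.0015,"tz":0,"spin":0},{"hand":0,"tx":0,"ty":0.0015,"tz":0,"spin":0},{"hand":0,"tx":0,"ty":0.0015,"tz":0,"spin":0},{"hand":0,"tx":0,"ty":0.0015,"tz":0,"spin":0}]'
```

```text
time: 11.92
tool_pos: [538.5, -25.6, 59.7]
tcp_rot: [-3.142, -0.0, 1.497]
contact_force: [-3.0, 0.1, 2.4]
grip_width: 25.4
finger_force: 30.0
```

```bash
python3 -m creep '[{"hand":0,"tx":0,"ty":0.0015,"tz":0,"spin":0},{"hand":0,"tx":0,"ty":0.0015,"tz":0,"spin":0},{"hand":0,"tx":0,"ty":0.0015,"tz":0,"spin":0},{"hand":0,"tx":0,"ty":0.0015,"tz":0,"spin":0}]'
```

```text
time: 12.42
tool_pos: [544.4, -26.0, 59.7]
tcp_rot: [-3.142, -0.0, 1.497]
contact_force: [-3.5, -0.1, 2.5]
grip_width: 25.5
finger_force: 30.0
```

```bash
python3 -m creep '[{"hand":0,"tx":0,"ty":0.0015,"tz":0,"spin":0},{"hand":0,"tx":0,"ty":0.0015,"tz":0,"spin":0},{"hand":0,"tx":0,"ty":0.0015,"tz":0,"spin":0},{"hand":0,"tx":0,"ty":0.0015,"tz":0,"spin":0}]'
```

```text
time: 12.92
tool_pos: [550.4, -26.4, 59.7]
tcp_rot: [3.142, -0.0, 1.497]
contact_force: [-3.3, 1.1, 2.1]
grip_width: 25.3
finger_force: 30.0
```

```bash
python3 -m creep '[{"hand":0,"tx":0,"ty":0.0015,"tz":0,"spin":0},{"hand":0,"tx":0,"ty":0.0015,"tz":0,"spin":0},{"hand":0,"tx":0,"ty":0.0012,"tz":0,"spin":0},{"hand":0,"tx":0,"ty":0.0012,"tz":0,"spin":0}]'
```

```text
time: 13.42
tool_pos: [555.8, -26.8, 59.7]
tcp_rot: [-3.142, -0.0, 1.497]
contact_force: [-2.4, 0.2, 2.2]
grip_width: 25.8
finger_force: 30.0
```

```bash
python3 -m creep '[{"hand":0,"tx":0,"ty":0.0012,"tz":0,"spin":0},{"hand":0,"tx":0,"ty":0.0012,"tz":0,"spin":0},{"hand":0,"tx":0,"ty":0.0012,"tz":0,"spin":0}]'
```

```text
time: 13.8
tool_pos: [559.4, -27.1, 59.7]
tcp_rot: [3.142, -0.0, 1.497]
contact_force: [-2.4, 0.3, 1.9]
grip_width: 25.5
finger_force: 30.0
```

```bash
python3 -m creep '[{"hand":0,"tx":0,"ty":0.0012,"tz":0,"spin":0},{"hand":0,"tx":0,"ty":0.0012,"tz":0,"spin":0},{"hand":0,"tx":0,"ty":0.0012,"tz":0,"spin":0}]'
```

```text
time: 14.18
tool_pos: [562.9, -27.3, 59.7]
tcp_rot: [-3.142, -0.0, 1.497]
contact_force: [-2.5, 0.3, 2.2]
grip_width: 25.5
finger_force: 30.0
```

```bash
python3 -m creep '[{"hand":0,"tx":0,"ty":0.0012,"tz":0,"spin":0},{"hand":0,"tx":0,"ty":0.0012,"tz":0,"spin":0},{"hand":0,"tx":0,"ty":0.0012,"tz":0,"spin":0}]'
```

```text
time: 14.55
tool_pos: [566.5, -27.6, 59.7]
tcp_rot: [-3.142, -0.0, 1.497]
contact_force: [-2.5, 0.6, 2.4]
grip_width: 25.1
finger_force: 30.0
```

```bash
python3 -m creep '[{"hand":0,"tx":0,"ty":0.0012,"tz":0,"spin":0},{"hand":0,"tx":0,"ty":0.0012,"tz":0,"spin":0}]'
```

```text
time: 14.8
tool_pos: [568.9, -27.8, 59.7]
tcp_rot: [3.142, -0.0, 1.497]
contact_force: [-3.9, 0.8, 2.7]
grip_width: 25.3
finger_force: 30.0
```

```bash
python3 -m creep '[{"hand":0,"tx":0,"ty":0.001,"tz":0,"spin":0},{"hand":0,"tx":0,"ty":0.001,"tz":0,"spin":0}]'
```

```text
time: 15.05
tool_pos: [570.9, -27.9, 59.7]
tcp_rot: [-3.142, -0.0, 1.497]
contact_force: [-3.2, -0.4, 2.7]
grip_width: 25.6
finger_force: 30.0
```

```bash
python3 -m creep '[{"hand":0,"tx":0,"ty":0.001,"tz":0,"spin":0},{"hand":0,"tx":0,"ty":0.001,"tz":0,"spin":0}]'
```

```text
time: 15.3
tool_pos: [572.9, -28.1, 59.7]
tcp_rot: [3.142, -0.0, 1.497]
contact_force: [-2.6, 0.4, -1.4]
grip_width: 25.8
finger_force: 30.0
```

Fz fell from +2.7 N to the weight alone, so the catch has sprung up. I'll feel for the end.

```bash
python3 -m creep '[{"hand":0,"tx":0,"ty":0.0005,"tz":0,"spin":0},{"hand":0,"tx":0,"ty":0.0005,"tz":0,"spin":0}]'
```

```text
time: 15.55
tool_pos: [574.3, -28.2, 59.6]
tcp_rot: [3.141, -0.0, 1.497]
contact_force: [0.2, 0.4, -1.8]
grip_width: 25.4
finger_force: 30.0
```

```bash
python3 -m creep '[{"hand":0,"tx":0,"ty":0.0005,"tz":0,"spin":0},{"hand":0,"tx":0,"ty":0,"tz":0,"spin":0}]'; python3 -m creep '[{"hand":0,"tx":0,"ty":0.0005,"tz":0,"spin":0},{"hand":0,"tx":0,"ty":0,"tz":0,"spin":0}]'
```

```text
time: 15.8
tool_pos: [574.5, -28.2, 59.6]
tcp_rot: [3.141, -0.0, 1.497]
contact_force: [-0.3, 0.4, -3.1]
grip_width: 25.6
finger_force: 30.0
time: 16.05
tool_pos: [574.8, -28.2, 59.7]
tcp_rot: [-3.142, -0.0, 1.497]
contact_force: [0.4, 0.6, -2.5]
grip_width: 25.0
finger_force: 30.0
```

```bash
python3 -m creep '[{"hand":0,"tx":0,"ty":0.0005,"tz":0,"spin":0},{"hand":0,"tx":0,"ty":0,"tz":0,"spin":0}]'; python3 -m creep '[{"hand":0,"tx":0,"ty":0.0005,"tz":0,"spin":0},{"hand":0,"tx":0,"ty":0,"tz":0,"spin":0}]'
```

```text
time: 16.3
tool_pos: [574.9, -28.2, 59.6]
tcp_rot: [-3.141, -0.0, 1.497]
contact_force: [-2.4, -0.3, -1.4]
grip_width: 25.4
finger_force: 30.0
time: 16.55
tool_pos: [575.0, -28.2, 59.6]
tcp_rot: [-3.14, -0.0, 1.497]
contact_force: [-6.0, -0.2, 1.4]
grip_width: 25.9
finger_force: 30.0
```

The end is felt at 6 N. Now I relieve the load, set the bush down on the ledge, and release it.

```bash
python3 -m creep '[{"hand":0,"tx":0,"ty":-0.0008,"tz":0,"spin":0},{"hand":0,"tx":0,"ty":0,"tz":0.0007,"spin":0},{"hand":0,"tx":0,"ty":0,"tz":0,"spin":0}]'; python3 -m creep '[{"hand":0,"tx":0,"ty":0,"tz":0.0005,"spin":0},{"hand":0,"tx":0,"ty":0,"tz":0,"spin":0}]'
```

```text
time: 16.92
tool_pos: [574.9, -28.2, 58.9]
tcp_rot: [-3.141, -0.0, 1.497]
contact_force: [-4.1, 1.0, -0.7]
grip_width: 25.7
finger_force: 30.0
time: 17.18
tool_pos: [574.9, -28.2, 58.4]
tcp_rot: [-3.141, -0.0, 1.497]
contact_force: [-4.7, -0.1, 0.7]
grip_width: 25.3
finger_force: 30.0
```

```bash
python3 -m creep '[{"hand":0,"tx":0,"ty":-0.0005,"tz":0.0004,"spin":0},{"hand":0,"tx":0,"ty":0,"tz":0,"spin":0}]'; python3 -m creep '[{"hand":0.6,"tx":0,"ty":0,"tz":0,"spin":0},{"hand":0.6,"tx":0,"ty":0,"tz":0,"spin":0},{"hand":0.6,"tx":0,"ty":0,"tz":0,"spin":0},{"hand":0.6,"tx":0,"ty":0,"tz":0,"spin":0},{"hand":0.6,"tx":0,"ty":0,"tz":0,"spin":0}]'
```

```text
time: 17.42
tool_pos: [574.9, -28.2, 58.2]
tcp_rot: [3.141, -0.0, 1.497]
contact_force: [-2.1, -0.6, -0.1]
grip_width: 25.3
finger_force: 30.0
time: 18.05
tool_pos: [574.6, -28.2, 58.1]
tcp_rot: [3.141, -0.0, 1.497]
contact_force: [-0.5, 0.3, -0.3]
grip_width: 54.8
finger_force: 0.0
```

```bash
python3 -m creep '[{"hand":0.6,"tx":0,"ty":0,"tz":-0.02,"spin":0},{"hand":0.6,"tx":0,"ty":0,"tz":-0.04,"spin":0},{"hand":0.6,"tx":0,"ty":0,"tz":-0.05,"spin":0},{"hand":0.6,"tx":0,"ty":0,"tz":-0.03,"spin":0}]'; python3 -m creep '[{"hand":0.6,"tx":0.05,"ty":-0.02,"tz":0,"spin":0},{"hand":0.6,"tx":0.05,"ty":-0.02,"tz":0,"spin":0},{"hand":0.6,"tx":0,"ty":0,"tz":0,"spin":0},{"hand":0.6,"tx":0,"ty":0,"tz":0,"spin":0},{"hand":0.6,"tx":0,"ty":0,"tz":0,"spin":0}]'
python3 - <<'E'
from h import *
from plant import get_obs,cams
import cv2
a=cams.capture("top")["color"][170:275,350:420,::-1];b=cams.capture("scene")["color"][235:340,260:400,::-1]
im=np.hstack([cv2.resize(a,(300,450),interpolation=3),cv2.resize(b,(500,375),interpolation=3)[:450] if 0 else cv2.copyMakeBorder(cv2.resize(b,(500,375),interpolation=3),0,75,0,0,0)])
cv2.imwrite("pics/end.png",im)
E
```

```text
time: 18.55
tool_pos: [575.2, -28.3, 200.8]
tcp_rot: [3.138, 0.0, 1.497]
contact_force: [-0.3, 0.3, 0.0]
grip_width: 54.8
finger_force: 0.0
time: 19.18
tool_pos: [542.4, 73.4, 198.0]
tcp_rot: [3.141, 0.0, 1.496]
contact_force: [0.2, -0.0, 0.2]
grip_width: 55.3
finger_force: 0.0
```

View pics/end.png

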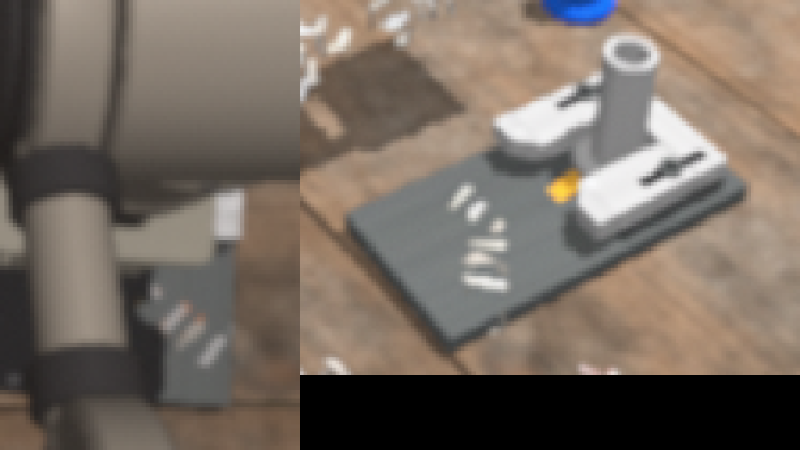

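The bush stands upright at the slot's end (630,50–165 in the composite), and the catch is fully visible and up behind the collar at (563,187). The arm is clear of everything.

```bash
python3 -c "
from plant import close_job
print(close_job())"
```

```text
the job is handed in; nothing more can be done
None
```

The flanged bush is home against the slot's end and let go, with the catch up behind its collar; the job was handed in at about 19 s, the wrist force never read above about 16 N, and no verdict came back.

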